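Find the high spot of a doll blank on the truing stand

TASK

Take the truing stand's black crank knob and turn the wheel slowly, feeling for the one high spot on the clamped linden blank as it rides against the sprung brass pointer, and stop with the very top of the high spot on the pointer. Then let go of the crank and gently push the brake's black knob fully home towards the wheel, so that the wheel stays braked there. Do not handle the pointer, and leave the other things on the bench where they are.

Things in the scene. Friction and masses are not known exactly. Their poses are not given: they have to be found in the camera images.
- stand: fixed green truing stand: T-shaped plate 20 mm thick with an upright spindle. Origin on the spindle's axis at bench level, z up; +x points to the pointer post (plate reaches 155 mm that way, 80 mm to -x, 75 mm to +y), -y to the brake slide (plate reaches 195 mm). The post and pointer sleeve are at most 98 mm tall.
- spindle_top (a point): centre of the wheel's top face, on the spindle's axis, 112 mm above the bench. The wheel, from below: steel brake drum (radius 62 mm, 42 to 60 mm above the bench), the clamped pale linden blank (radius 56 mm, 64 to 104 mm up), aluminium plate (radius 53 mm, top at 112 mm).
- wheel (a joint): angle of the wheel about the spindle (rad), counter-clockwise from above positive, endless both ways, about 0.04 N m of bearing drag. At 0 the crank knob is on the stand's +x side, at 1.57 on its +y side. The blank is clamped at an unknown angle to the crank, so this number does not tell where its high spot is.
- crank_grip (a point): on the axis of the black crank knob, 138.5 mm above the bench, where to grip it: an upright round knob 18 mm across and 45 mm tall (112 to 157 mm up) on the top plate, 43 mm from the spindle's axis. It spins freely on its own pin, so it can be led round in a circle without turning the hand.
- pointer: sprung brass pointer, a level rod 8 mm across, 83 mm above the bench on the stand's +x side, aimed at the spindle. Its origin is at the stand's origin at rest and moves along the stand's +x as it is pushed back. Spring 4.5 N per mm: the top of the high spot presses it with about 11 N (2.5 mm back), 8 N at 8 degrees off the top.
- pointer_tip (a point): the pointer's ball tip (10 mm ball), 56.5 mm from the spindle axis at rest. The blank clears it by 0.5 mm except at one smooth rounded hump 4 mm high that meets it over 17 degrees either side of its top: climbing it the crank drags several N more than in free running, going down it eases or pushes on. Let go near the top, friction holds the wheel.
- brake (a joint): travel of the brake slide (m): 0 off, growing as it moves along the stand's +y towards the wheel. The shoe meets the drum at 0.020, where the slide stops firmly: fully home. The slide has about 5 N of friction, so it takes a push of over 5 N to move and stays where it is left.
- brake_knob: upright black knob on the brake slide, 26 mm across, 42 mm tall (58 to 100 mm above the bench), on the stand's -y side, 150 mm from the spindle's axis when off. Origin at the centre of its underside, 58 mm above the bench. To be pushed along the stand's +y (from its outer side there is clear room).
- half_big: loose unpainted linden doll lower half, hollow cup 72 mm across, 62 mm tall; bystander; origin at centre of its underside
- half_mid: smaller loose linden doll half, hollow cup 58 mm across, 50 mm tall; bystander; origin at centre of its underside
- half_top: loose linden doll head half, 54 mm across, 68 mm tall, waisted; bystander; origin at centre of its underside
- calipers: brass calipers lying flat, about 150 mm long, 40 mm wide, 7 mm thick; bystander; origin under its middle, x along its length
- ferrule: round steel gouge ferrule, standing ring 32 mm across, 24 mm tall; bystander; origin at centre of its underside
- peg_jar: squat green glass jar of wooden pegs, 80 mm across, 70 mm tall (pegs to 85 mm); bystander; origin at centre of its underside

How it is judged (in metres and radians):
On the way, in this order (a step that is already met when the one before it is completed fails the run):
1. the wheel is stopped with the high spot's top on the pointer (contact force between pointer and anything else above 8.3 N and velocity of joint wheel between -0.15 and 0.15 rad/s and value of joint brake below 0.019 m), for 0.4 s.
2. the brake is pushed home on the drum with the high spot still on the pointer (contact force between pointer and anything else above 8.3 N and value of joint brake above 0.0198 m), for 0.2 s.
At the end, for the whole second after the job is handed in: the wheel is at rest with the top of the high spot on the pointer (within about 8 degrees: the pointer pressed with over 8.3 N), and the brake slide is home on the drum (travel over 19.8 mm) (all of step 2 and velocity of joint wheel between -0.15 and 0.15 rad/s); the robot touches nothing.
It fails at once if the wheel is spun fast (over 3 rad/s) (velocity of joint wheel above 3 rad/s or velocity of joint wheel below -3 rad/s).
It fails at once if the robot bears on the pointer (over 3 N) (contact force between any of the fingers, the arm and pointer above 3 N).
It fails at once if the brake knob is pushed hard (over 40 N) (contact force between the fingers and brake_knob above 40 N).
It fails at once if a bystander is moved more than 30 mm (distance of any of half_big, half_mid, half_top, calipers, ferrule, peg_jar from where it was at the start of the episode above 0.03 m).
It also fails if it takes over 72 s, if anything falls off the work surface, if the arm or the gripper's body presses on something with over 40 N, if the wrist force passes 120 N, or if a joint passes its speed limit or range.

ROBOT

A 6-joint arm with a two-finger parallel gripper is mounted at the origin on the work surface. World frame = base frame: x ahead of the robot, y to its left, z up, the work surface at z = 0. Lengths are in mm, angles in rad, forces in N, time in s.
With the tool pointing down it reaches from about 225 to 725 mm from the base axis. Payload 3.1 kg.
Tool frame: the origin (TCP) lies at the very end of the fingers, on their centre line; the grasp point (between the pads) lies behind it (robot.hold_point_z is the y of the grasp point in the tool frame, in mm); y points along the fingers, z is the direction in which the jaws open and shut, and the axes are right-handed (so a half turn about y gives the same grasp; the last joint's range is limited). The gripper opens to 85 mm and grips with 20 to 120 N. Pads are 22 mm wide; open, the fingers measure 114 mm over their backs; the gripper's body (76 mm by 85 mm) begins 54 mm behind the grasp point. The pads swing forward as they close: fully open they stand 13 mm farther back than shut.
Start: joints at [-1.307, 0.048, 0.099, 1.622, 0, 1.443], TCP at [200.457, -485.216, 231.312] pointing down, gripper open.
Joint ranges: [-2.91, 2.91], [-0.99, 1.94], [-1.21, 1.42], [-2.12, 2.29], [-1.49, 1.47], [-3.14, 3.14]. Speed limits (rad/s): [2.79, 2.79, 3.14, 3.14, 3.14, 3.14].

INTERFACE

Orientations are given as a 3x3 rotation matrix whose columns are the frame's x, y, z axes.
In Python, from cell import robot gives the robot as it stands.
- The arm moves only by the tool move_arm, never from a script. Its argument "commands" is one flat list of numbers, 7 for each row, row after row: the shift along the world's x, y, z in m, then the turn, a rotation vector about the world's x, y, z in degrees, then the closure, from 0 (fully open) to 1 (shut). A call has 1 to 5 rows; each row is the pose to reach, as a shift and turn from the pose measured when the call began; what a row does not reach only later rows make up. A row lasts 1/12 s, in which the tool goes at most 41.7 mm and 7.16 degrees, less where a joint would pass 70% of its speed; a pose out of reach is approached as far as the arm can. A call with a gripper value outside its range is refused whole. The fingers move at their own pace and stop on an object; "grip_force" is the grip in N (left out, the last holds). Time passes only in rows, so rows that repeat a pose let the fingers close. It gives the time, the measured TCP pose, the force and the opening at its end, in the units of the state.
- robot.read_state(): the state, without advancing time (a new reading comes with each control period).
- robot.grab_frame(name): name is "scene" or "top"; returns the picture (420x560x3 uint8, red, green, blue); there is no depth.
- robot.get_calibration(name): a dict with "vertical_fov" (degrees; the focal length in pixels is half the picture's height over the tangent of half this angle, whatever the lens; pixels are square), "cx", "cy" (the principal point, pixels), "k1" (the pictures are not rectified: a ray, as slopes to the right and down, at radius r is drawn at 1 + k1 r^2 times it, then the intrinsics apply), "pose" (4x4, takes a point from camera to world coordinates). Camera axes: x right, y down, z forward; pixel columns grow to the right and rows downward; lengths in mm; the calibration is good to about 2 mm. A picture is of the moment at which its call begins. get_calibration takes no time and is no camera call.
- robot.job_done(): hands the job in, once; it reports no verdict.
The state is a dict: "time_s": time; "qpos": joint angles; "qd": joint speeds; "joint_torque": joint torques, N m; "ee_pos": TCP position; "tcp_rot": TCP orientation; "ft_force": force on the tool from outside, world axes, zero at the start; "moment": the same for the moment, N m; "grip_width": finger opening in mm.
Only numpy, scipy, OpenCV 4.12 (cv2) and the standard library are available. Lean on these libraries where they do the work, as an engineer would, in place of code of your own. Each camera call takes 0.05 s, during which the arm holds its last target.

## Working session

There is one attempt and no reset: what is moved stays moved. The work goes in short steps, Python scripts to look and compute and a tool call to move; the robot and the scene stay as the last step left them, time stands still between calls to the robot, and variables do not carry over. Pictures are saved under pics/ and viewed, and the job is handed in when it is done.

Besides the shell and the picture viewer there is one more tool, called after "Call:" as name(argument=value, ...) on one line, values as JSON. move_arm: Moves the arm, as the interface text tells. Its arguments: {"type":"object","properties":{"commands":{"type":"array","items":{"type":"number"}},"grip_force":{"type":"number"}},"required":["commands"]}

```bash
ls; mkdir -p pics
python3 - <<'E'
from cell import robot
import cv2
for n in("scene","top"):
    f=robot.grab_frame(n); cv2.imwrite(f"pics/{n}0.png",f[:,:,::-1])
    print(n,robot.get_calibration(n))
print(robot.read_state(),robot.hold_point_z)
E
```

```text
pics
scene {'vertical_fov': 48.71897788201876, 'cx': 279.03868052671777, 'cy': 214.5255405813292, 'k1': -0.15964769167866422, 'pose': array([[ 5.59253244e-01,  5.79492755e-01, -5.92810219e-01,
         1.13660181e+03],
       [ 8.28996734e-01, -3.90526326e-01,  4.00316878e-01,
        -4.54884961e+02],
       [ 4.72734132e-04, -7.15316248e-01, -6.98800717e-01,
         8.70786425e+02],
       [ 0.00000000e+00,  0.00000000e+00,  0.00000000e+00,
         1.00000000e+00]])}
top {'vertical_fov': 56.62736283178385, 'cx': 275.59134804188477, 'cy': 207.20563568026893, 'k1': 0.03228139153207335, 'pose': array([[ 2.41380101e-02, -9.88309537e-01,  1.50537756e-01,
         3.92309341e+02],
       [-9.99479993e-01, -2.70776782e-02, -1.75083617e-02,
        -2.64556666e+01],
       [ 2.13798937e-02, -1.50036858e-01, -9.88449210e-01,
         9.82751845e+02],
       [ 0.00000000e+00,  0.00000000e+00,  0.00000000e+00,
         1.00000000e+00]])}
{'time_s': 0.1, 'qpos': array([-1.30682859e+00,  4.86367586e-02,  9.77476596e-02,  1.62202643e+00,
       -2.17853623e-05,  1.44300851e+00]), 'qd': array([-0.0004043 , -0.00206746,  0.00371295,  0.00052898,  0.001257  ,
        0.00038366]), 'joint_torque': array([ 2.04336611e-03, -3.39851260e+01,  3.20935392e+01,  1.57991331e-02,
       -2.20705742e-04,  1.64341117e-06]), 'ee_pos': array([ 200.2901579 , -484.68070396,  230.25157446]), 'tcp_rot': array([[-9.24240256e-01, -5.73958436e-04,  3.81810973e-01],
       [-3.81811323e-01,  2.04011573e-03, -9.24238038e-01],
       [-2.48464351e-04, -9.99997754e-01, -2.10470091e-03]]), 'ft_force': array([-0.72896161,  0.32601793, -0.65733207]), 'moment': array([-0.01826605, -0.06937814, -0.03577475]), 'grip_width': 85.45664332871752} -18.700000000000003
```

View pics/scene0.png

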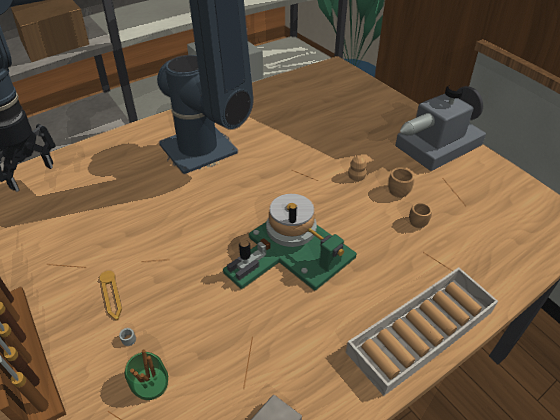

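View pics/top0.png

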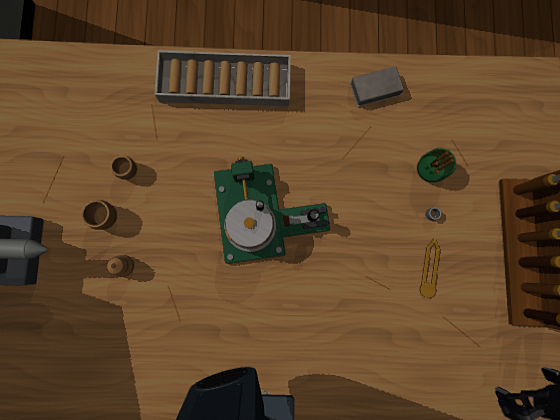

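```bash
python3 - <<'E'
import cv2
f=cv2.imread("pics/top0.png"); cv2.imwrite("pics/top0c.png",cv2.resize(f[120:320,140:380],None,fx=3.2,fy=3,interpolation=cv2.INTER_CUBIC)) if 0 else cv2.imwrite("pics/top0c.png",cv2.resize(f[60:260,200:460],None,fx=3,fy=3,interpolation=cv2.INTER_CUBIC))
E
python3 - <<'E'
import cv2
f=cv2.imread("pics/top0.png"); cv2.imwrite("pics/top0d.png",cv2.resize(f[150:270,205:340],None,fx=5,fy=5,interpolation=cv2.INTER_CUBIC))
f=cv2.imread("pics/scene0.png"); cv2.imwrite("pics/scene0d.png",cv2.resize(f[180:300,215:365],None,fx=5,fy=5,interpolation=cv2.INTER_CUBIC))
E
```

```text
(no output)
```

View pics/top0d.png

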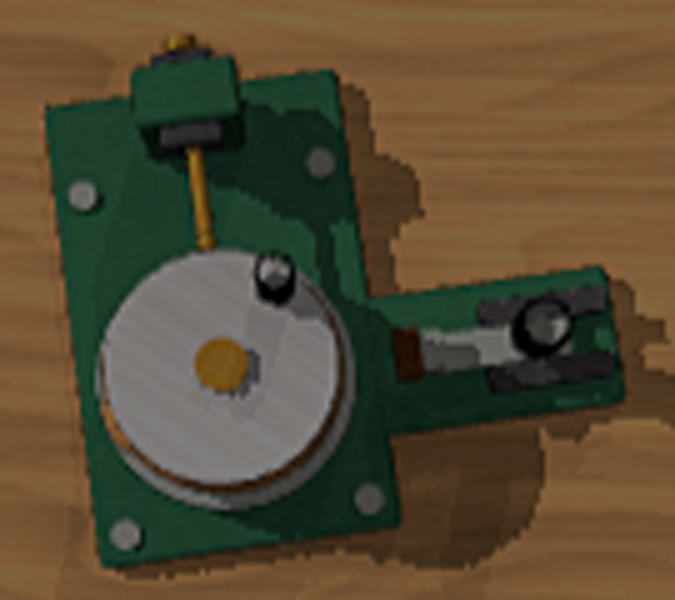

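View pics/scene0d.png

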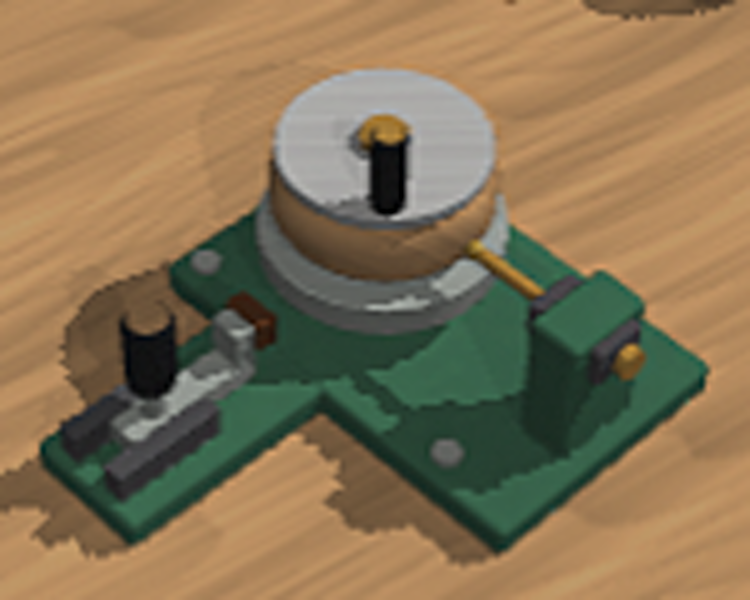

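```bash
cat > h.py <<'E'
import numpy as np
from cell import robot
H={"top":(56.62736283178385,),}
def proj(n,P):
    c=robot.get_calibration(n);T=np.linalg.inv(c["pose"]);f=210/np.tan(np.radians(c["vertical_fov"]/2))
    p=T[:3,:3]@np.asarray(P,float)+T[:3,3];s=p[:2]/p[2];s=s*(1+c["k1"]*(s@s));return np.array([c["cx"],c["cy"]])+f*s
def unproj(n,uv,z):
    c=robot.get_calibration(n);f=210/np.tan(np.radians(c["vertical_fov"]/2))
    d=(np.array(uv,float)-[c["cx"],c["cy"]])/f;s=d.copy()
    for _ in range(20): s=d/(1+c["k1"]*(s@s))
    r=c["pose"][:3,:3]@[s[0],s[1],1];o=c["pose"][:3,3];return o+r*(z-o[2])/r[2]
E
python3 - <<'E'
import numpy as np
from h import *
from scipy.optimize import least_squares
t=lambda u,v:np.array([205+u/5-.4,150+v/5-.4]); s=lambda u,v:np.array([215+u/5-.4,180+v/5-.4])
obs=[("top",t(47,105),'A'),("top",t(105,567),'B'),("top",t(337,72),'C'),("top",t(398,523),'D'),("top",t(605,268),'E'),("top",t(625,400),'F'),
("scene",s(705,372),'A'),("scene",s(500,536),'C'),("scene",s(133,529),'E'),("scene",s(45,447),'F'),("top",t(221,368),'W'),("scene",s(385,147),'W'),("top",t(545,325),'K')]
def f(p):
    x,y,a,w,e,g=p[:6];R=np.array([[np.cos(a),-np.sin(a)],[np.sin(a),np.cos(a)]])
    M=dict(A=(155,75,20),B=(-80,75,20),C=(155,-w,20),D=(-80,-w,20),E=(e,-195,20),F=(-g,-195,20),W=(0,0,112),K=(0,-150,100))
    r=[]
    for n,uv,k in obs:
        m=M[k];P=[*(R@m[:2]+[x,y]),m[2]];r+=list(proj(n,P)-uv+ (p[6:8] if n=="top" else p[8:10])*1)
    return np.array(r+list(np.array(p[6:10])*.7))
r=least_squares(f,[370,30,0.1,75,30,30,0,0,0,0],loss="soft_l1");print(r.x.round(2),np.degrees(r.x[2]));print(r.fun[:-4].reshape(-1,2).round(1))
for n,uv,z in(("top",t(274,264),157),("scene",s(388,140),157),("scene",s(388,207),112),("top",t(545,325),100),("scene",s(149,318),100),("top",t(221,368),112),("scene",s(385,147),112)):print(n,unproj(n,uv,z))
E
```

```text
Traceback (most recent call last):
  File "h.py", line 5, in proj
    c=robot.get_calibration(n);T=np.linalg.inv(c["pose"]);f=210/np.tan(np.radians(c["vertical_fov"]/2))
ValueError: time passes only in moves, steps and waits
```

```bash
cat > h.py <<'E'
import numpy as np
from cell import robot
CAL={n:robot.get_calibration(n) for n in("top","scene")}
def proj(n,P):
    c=CAL[n];T=np.linalg.inv(c["pose"]);f=210/np.tan(np.radians(c["vertical_fov"]/2))
    p=T[:3,:3]@np.asarray(P,float)+T[:3,3];s=p[:2]/p[2];s=s*(1+c["k1"]*(s@s));return np.array([c["cx"],c["cy"]])+f*s
def unproj(n,uv,z):
    c=CAL[n];f=210/np.tan(np.radians(c["vertical_fov"]/2))
    d=(np.array(uv,float)-[c["cx"],c["cy"]])/f;s=d.copy()
    for _ in range(20): s=d/(1+c["k1"]*(s@s))
    r=c["pose"][:3,:3]@[s[0],s[1],1];o=c["pose"][:3,3];return o+r*(z-o[2])/r[2]
E
cat > fit.py <<'E'
import numpy as np
from h import *
from scipy.optimize import least_squares
t=lambda u,v:np.array([205+u/5-.4,150+v/5-.4]); s=lambda u,v:np.array([215+u/5-.4,180+v/5-.4])
obs=[("top",t(47,105),'A'),("top",t(105,567),'B'),("top",t(337,72),'C'),("top",t(398,523),'D'),("top",t(605,268),'E'),("top",t(625,400),'F'),
("scene",s(705,372),'A'),("scene",s(500,536),'C'),("scene",s(133,529),'E'),("scene",s(45,447),'F'),("top",t(221,368),'W'),("scene",s(385,147),'W'),("top",t(545,325),'K')]
def f(p):
    x,y,a,w,e,g=p[:6];R=np.array([[np.cos(a),-np.sin(a)],[np.sin(a),np.cos(a)]])
    M=dict(A=(155,75,20),B=(-80,75,20),C=(155,-w,20),D=(-80,-w,20),E=(e,-195,20),F=(-g,-195,20),W=(0,0,112),K=(0,-150,100))
    r=[]
    for n,uv,k in obs:
        m=M[k];P=[*(R@m[:2]+[x,y]),m[2]];r+=list(proj(n,P)-uv+ (p[6:8] if n=="top" else p[8:10])*1)
    return np.array(r+list(np.array(p[6:10])*.7))
r=least_squares(f,[370,30,0.1,75,30,30,0,0,0,0],loss="soft_l1");print(r.x.round(2),np.degrees(r.x[2]));print(r.fun[:-4].reshape(-1,2).round(1))
for n,uv,z in(("top",t(274,264),157),("scene",s(388,140),157),("scene",s(388,207),112),("top",t(545,325),100),("scene",s(149,318),100),("top",t(221,368),112),("scene",s(385,147),112)):print(n,unproj(n,uv,z))
E
python3 fit.py
```

```text
[4.8884e+02 1.8110e+01 1.6000e-01 7.3650e+01 3.6370e+01 2.9950e+01
 2.8000e-01 5.9000e-01 2.5000e-01 1.1000e+00] 8.898030024884129
[[-0.5 -0.3]
 [-1.7  0.5]
 [-0.1 -0.8]
 [ 0.1  1.3]
 [ 0.4 -0.4]
 [ 0.4 -0.6]
 [ 1.7 -0.5]
 [ 0.3  0.4]
 [-0.7  0.2]
 [-1.1  0. ]
 [-0.  -0.2]
 [ 0.1 -0.7]
 [ 0.5  0.6]]
top [527.54125558  -6.10215061 157.        ]
scene [529.15371742  -9.17156174 157.        ]
scene [527.61534292  -6.97030119 112.        ]
top [ 512.02063748 -129.48177059  100.        ]
scene [ 515.55547249 -129.06017555  100.        ]
top [487.01299249  17.30925592 112.        ]
scene [494.00619721  14.96933153 112.        ]
```

Run:
```python
import cv2
f=cv2.imread("pics/top0.png"); g=cv2.resize(f[192:258,215:285],None,fx=9,fy=9,interpolation=cv2.INTER_CUBIC);cv2.imwrite("pics/top0e.png",cv2.convertScaleAbs(g,alpha=1.6))
f=cv2.imread("pics/scene0.png"); g=cv2.resize(f[185:255,260:325],None,fx=8,fy=8,interpolation=cv2.INTER_CUBIC);cv2.imwrite("pics/scene0e.png",g)
```

```text
(no output)
```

View pics/top0e.png

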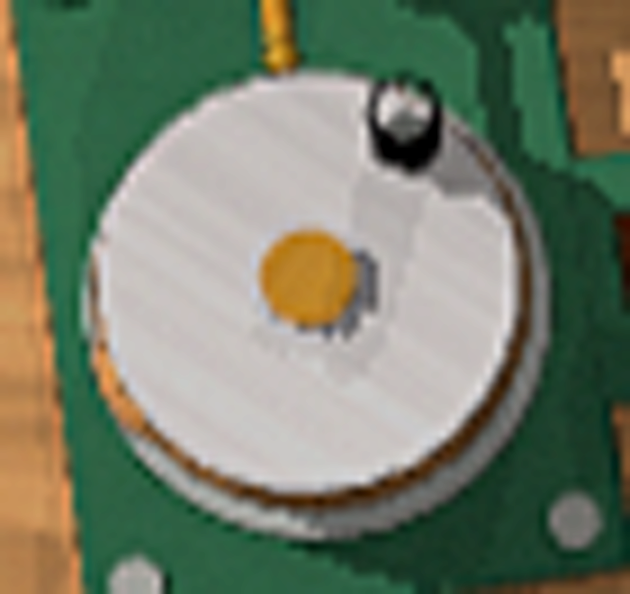

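View pics/scene0e.png

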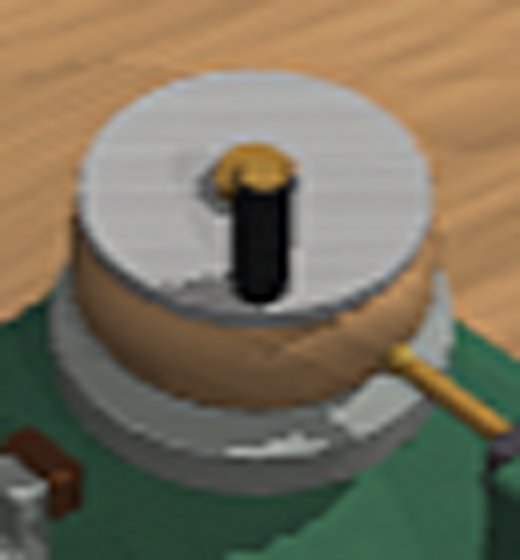

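Call:
move_arm(commands=[0.326, 0.479, -0.03, 0, 0, -19, 0, 0.326, 0.479, -0.03, 0, 0, -19, 0, 0.326, 0.479, -0.03, 0, 0, -19, 0.3, 0.326, 0.479, -0.03, 0, 0, -19, 0.4, 0.326, 0.479, -0.03, 0, 0, -19, 0.45], grip_force=20)

```text
time_s: 0.52
ee_pos: [315.9, -314.2, 219.6]
tcp_rot: [[-0.998, -0.0, 0.059], [-0.059, 0.003, -0.998], [0.0, -1.0, -0.003]]
ft_force: [0.9, 0.3, -0.2]
grip_width: 51.7
```

Call:
move_arm(commands=[0.2106, 0.308, -0.02, 0, 0, 0, 0.45, 0.2106, 0.308, -0.02, 0, 0, 0, 0.45, 0.2106, 0.308, -0.02, 0, 0, 0, 0.45, 0.2106, 0.308, -0.02, 0, 0, 0, 0.45, 0.2106, 0.308, -0.02, 0, 0, 0, 0.45])

```text
time_s: 0.93
ee_pos: [433.1, -142.1, 208.4]
tcp_rot: [[-0.998, -0.0, 0.059], [-0.059, 0.003, -0.998], [0.0, -1.0, -0.003]]
ft_force: [0.6, -1.5, -0.9]
grip_width: 47.3
```

Call:
move_arm(commands=[0.0937, 0.137, -0.002, 0, 0, 0, 0.45, 0.0937, 0.137, -0.002, 0, 0, 0, 0.45, 0.0937, 0.137, -0.002, 0, 0, 0, 0.45, 0.0937, 0.137, -0.002, 0, 0, 0, 0.45, 0.0937, 0.137, -0.002, 0, 0, 0, 0.45])

```text
time_s: 1.35
ee_pos: [529.0, 0.9, 204.6]
tcp_rot: [[-0.998, -0.001, 0.066], [-0.066, 0.007, -0.998], [0.0, -1.0, -0.007]]
ft_force: [-0.7, -1.4, -0.0]
grip_width: 47.3
```

Run:
```python
from cell import robot
import cv2
for n in("scene","top"):
    f=robot.grab_frame(n)[:,:,::-1]; cv2.imwrite(f"pics/{n}1.png",cv2.resize(f[150:300,200:400],None,fx=4,fy=4,interpolation=cv2.INTER_CUBIC))
print(robot.read_state())
```

```text
{'time_s': 1.45, 'qpos': array([-1.35585879e-01,  5.11937003e-02,  5.06424615e-02,  1.57363204e+00,
        2.43112054e-03,  2.94351997e+00]), 'qd': array([-0.0525589 , -0.03159715, -0.01667527,  0.01065755, -0.01132899,
       -0.00454386]), 'joint_torque': array([  1.19636022, -33.59243274,  32.35173225,  -0.13521125,
         0.15005896,   0.03717005]), 'ee_pos': array([526.67996784,  -3.55789314, 205.21690695]), 'tcp_rot': array([[-0.99804429, -0.00302724,  0.06243743],
       [-0.06244612,  0.00286662, -0.99804422],
       [ 0.00284233, -0.99999131, -0.00305005]]), 'ft_force': array([ 0.45126365, -0.88137604,  0.04276725]), 'moment': array([ 0.00570997, -0.0496392 , -0.01400253]), 'grip_width': 47.251545049664145}
```

View pics/scene1.png

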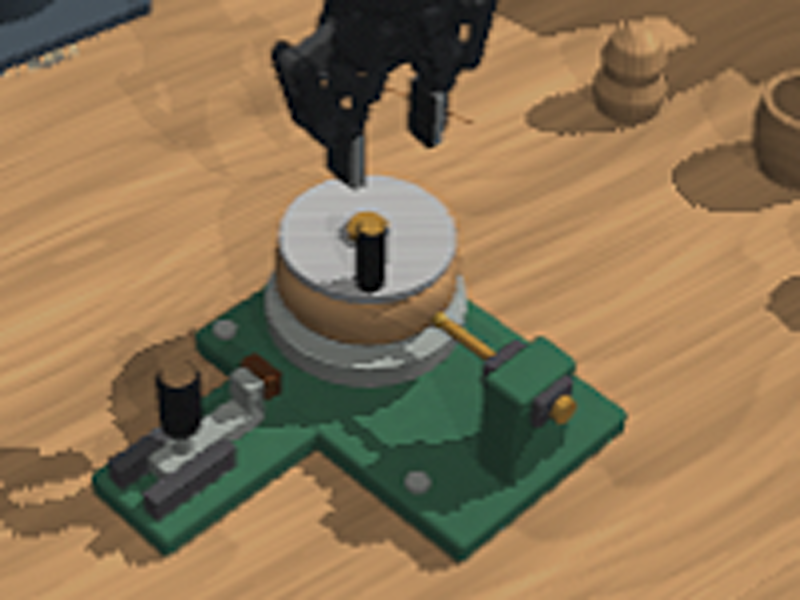

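View pics/top1.png

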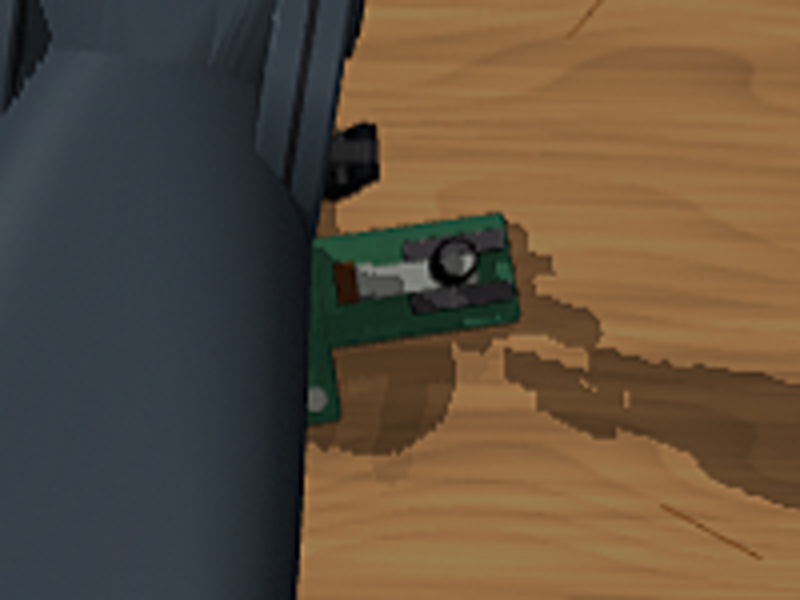

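Call:
move_arm(commands=[0.0005, -0.003, -0.035, 0, 0, 7, 0.48, 0.0005, -0.003, -0.042, 0, 0, 12, 0.5, 0.0005, -0.003, -0.042, 0, 0, 12, 0.5])

```text
time_s: 1.7
ee_pos: [524.0, -7.6, 159.5]
tcp_rot: [[-0.963, -0.011, 0.268], [-0.268, 0.003, -0.963], [0.01, -1.0, -0.006]]
ft_force: [-0.5, -0.5, -0.7]
grip_width: 42.8
```

Run:
```python
from h import *
import cv2
f=robot.grab_frame("scene")[:,:,::-1].copy()
s=robot.read_state();p=s["ee_pos"];print(p,s["tcp_rot"],s["qpos"])
g=cv2.resize(f[150:270,240:360],None,fx=5,fy=5,interpolation=cv2.INTER_CUBIC)
c=lambda P:tuple(int(v) for v in (proj("scene",P)-[240,150]+.5)*5)
cv2.circle(g,c(p),4,(0,0,255),-1)
cv2.circle(g,c([p[0],p[1],157]),4,(0,255,0),-1);cv2.circle(g,c([p[0],p[1],112]),4,(255,0,0),-1)
cv2.imwrite("pics/scene2.png",g)
```

```text
[525.22627893  -7.75000753 161.55636372] [[-0.96429014 -0.00766197  0.26473727]
 [-0.26476143  0.00231376 -0.96431117]
 [ 0.00677598 -0.99996797 -0.00425973]] [-1.43185414e-01  5.25641452e-02 -3.45380665e-02  1.49160793e+00
  1.19674208e-03  2.73045412e+00]
```

View pics/scene2.png

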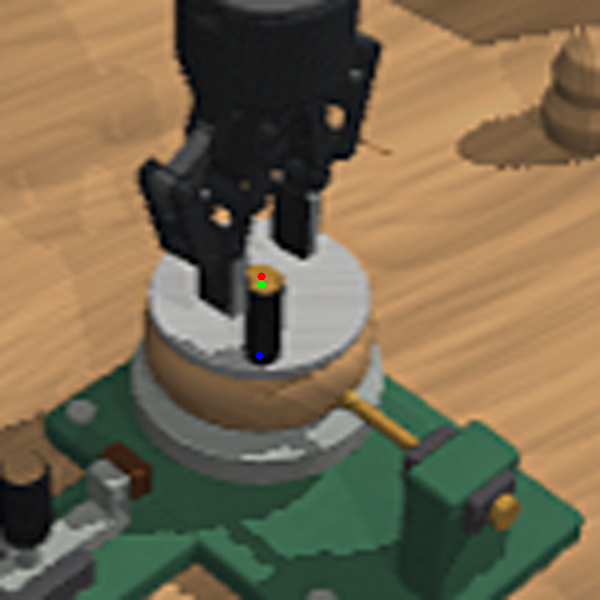

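Call:
move_arm(commands=[0.002, 0.001, -0.02, 0, 0, 0, 0.5, 0.002, 0.001, -0.04, 0, 0, 0, 0.5, 0.002, 0.001, -0.04, 0, 0, 0, 0.5])

```text
time_s: 2.0
ee_pos: [525.1, -7.6, 119.2]
tcp_rot: [[-0.965, -0.012, 0.261], [-0.261, 0.003, -0.965], [0.011, -1.0, -0.006]]
ft_force: [-1.3, -0.9, -0.7]
grip_width: 43.0
```

Call:
move_arm(commands=[0, 0, 0, 0, 0, 0, 0.65, 0, 0, 0, 0, 0, 0, 0.8, 0, 0, 0, 0, 0, 0, 0.85, 0, 0, 0, 0, 0, 0, 0.85, 0, 0, 0, 0, 0, 0, 0.85], grip_force=20)

```text
time_s: 2.42
ee_pos: [524.9, -7.4, 120.6]
tcp_rot: [[-0.965, -0.012, 0.261], [-0.261, 0.003, -0.965], [0.011, -1.0, -0.006]]
ft_force: [-3.9, 2.2, 3.1]
grip_width: 17.1
```

Call:
move_arm(commands=[-0.002, -0.0021, -0.0005, 0, 0, 0, 0.85, -0.0039, -0.0044, -0.0005, 0, 0, 0, 0.85, -0.006, -0.0065, -0.0005, 0, 0, 0, 0.85, -0.0083, -0.0085, -0.0005, 0, 0, 0, 0.85, -0.0106, -0.0104, -0.0005, 0, 0, 0, 0.85])

```text
time_s: 2.83
ee_pos: [514.3, -17.2, 120.6]
tcp_rot: [[-0.965, -0.011, 0.261], [-0.261, 0.005, -0.965], [0.009, -1.0, -0.008]]
ft_force: [-1.8, 6.6, 2.1]
grip_width: 17.2
```

Call:
move_arm(commands=[-0.0025, -0.002, -0.0005, 0, 0, 0, 0.85, -0.0051, -0.0034, -0.0005, 0, 0, 0, 0.85, -0.0078, -0.0047, -0.0005, 0, 0, 0, 0.85, -0.0106, -0.0058, -0.0005, 0, 0, 0, 0.85, -0.0134, -0.0067, -0.0005, 0, 0, 0, 0.85])

```text
time_s: 3.25
ee_pos: [501.4, -22.7, 120.6]
tcp_rot: [[-0.965, -0.009, 0.262], [-0.262, 0.008, -0.965], [0.007, -1.0, -0.01]]
ft_force: [0.2, 7.1, 2.2]
grip_width: 17.0
```

Call:
move_arm(commands=[-0.003, -0.0008, -0.0005, 0, 0, 0, 0.85, -0.006, -0.0014, -0.0005, 0, 0, 0, 0.85, -0.009, -0.0017, -0.0005, 0, 0, 0, 0.85, -0.0119, -0.0019, -0.0005, 0, 0, 0, 0.85, -0.015, -0.0018, -0.0005, 0, 0, 0, 0.85])

```text
time_s: 3.67
ee_pos: [487.6, -23.8, 120.7]
tcp_rot: [[-0.965, -0.006, 0.262], [-0.262, 0.01, -0.965], [0.003, -1.0, -0.011]]
ft_force: [1.4, 6.3, 0.1]
grip_width: 16.8
```

Call:
move_arm(commands=[-0.0028, 0.0001, -0.0005, 0, 0, 0, 0.85, -0.0056, 0.0003, -0.0005, 0, 0, 0, 0.85, -0.0086, 0.0009, -0.0005, 0, 0, 0, 0.85, -0.0115, 0.0017, -0.0005, 0, 0, 0, 0.85, -0.0143, 0.0027, -0.0005, 0, 0, 0, 0.85])

```text
time_s: 4.08
ee_pos: [474.9, -20.8, 120.6]
tcp_rot: [[-0.965, -0.001, 0.262], [-0.262, 0.011, -0.965], [-0.002, -1.0, -0.011]]
ft_force: [3.4, 5.2, -0.5]
grip_width: 17.2
```

Call:
move_arm(commands=[-0.003, 0.0005, -0.0005, 0, 0, 0, 0.85, -0.0051, 0.0013, -0.0005, 0, 0, 0, 0.85, -0.007, 0.0023, -0.0005, 0, 0, 0, 0.85, -0.009, 0.0034, -0.0005, 0, 0, 0, 0.85, -0.0109, 0.0047, -0.0005, 0, 0, 0, 0.85])

```text
time_s: 4.5
ee_pos: [466.3, -16.1, 120.7]
tcp_rot: [[-0.965, 0.004, 0.262], [-0.262, 0.012, -0.965], [-0.007, -1.0, -0.01]]
ft_force: [4.9, 4.6, -1.4]
grip_width: 16.8
```

Call:
move_arm(commands=[-0.0027, 0.0004, -0.0005, 0, 0, 0, 0.85, -0.0045, 0.0019, -0.0005, 0, 0, 0, 0.85, -0.0062, 0.0033, -0.0005, 0, 0, 0, 0.85])

```text
time_s: 4.75
ee_pos: [463.6, -13.9, 120.7]
tcp_rot: [[-0.965, 0.013, 0.262], [-0.262, 0.009, -0.965], [-0.015, -1.0, -0.006]]
ft_force: [8.8, 0.6, -4.6]
grip_width: 17.0
```

Call:
move_arm(commands=[-0.004, 0.0015, -0.0005, 0, 0, 0, 0.85, -0.0055, 0.0028, -0.0005, 0, 0, 0, 0.85, -0.0065, 0.004, -0.0005, 0, 0, 0, 0.85])

```text
time_s: 5.0
ee_pos: [462.0, -12.3, 120.8]
tcp_rot: [[-0.965, 0.023, 0.261], [-0.261, 0.004, -0.965], [-0.024, -1.0, 0.002]]
ft_force: [11.1, -2.3, -7.3]
grip_width: 17.0
```

Call:
move_arm(commands=[-0.005, 0.0035, -0.0005, 0, 0, 0, 0.85, -0.006, 0.005, -0.0005, 0, 0, 0, 0.85, -0.006, 0.005, -0.0005, 0, 0, 0, 0.85])

```text
time_s: 5.25
ee_pos: [460.1, -10.2, 120.8]
tcp_rot: [[-0.965, 0.033, 0.259], [-0.259, -0.002, -0.966], [-0.031, -0.999, 0.01]]
ft_force: [8.0, -3.6, -5.1]
grip_width: 17.3
```

Call:
move_arm(commands=[-0.004, 0.0035, -0.0005, 0, 1, 0, 0.85, -0.005, 0.0045, -0.0005, 0, 1.9, 0, 0.85, -0.005, 0.0045, -0.0005, 0, 1.9, 0, 0.85])

```text
time_s: 5.5
ee_pos: [459.1, -9.7, 120.7]
tcp_rot: [[-0.966, 0.007, 0.257], [-0.257, -0.01, -0.966], [-0.004, -1.0, 0.012]]
ft_force: [6.8, -5.3, -4.4]
grip_width: 17.3
```

Call:
move_arm(commands=[-0.004, 0.004, -0.0005, 0, 0.4, 0, 0.85, -0.006, 0.006, -0.0005, 0, 0.4, 0, 0.85, -0.006, 0.006, -0.0005, 0, 0.4, 0, 0.85])

```text
time_s: 5.75
ee_pos: [456.6, -6.7, 120.7]
tcp_rot: [[-0.967, 0.008, 0.255], [-0.256, -0.017, -0.967], [-0.003, -1.0, 0.018]]
ft_force: [5.9, -2.3, -3.5]
grip_width: 17.0
```

Call:
move_arm(commands=[-0.002, 0.0035, -0.0005, 0.5, 0.5, 0, 0.85, -0.003, 0.005, -0.0005, 0.5, 0.5, 0, 0.85, -0.003, 0.005, -0.0005, 0.5, 0.5, 0, 0.85])

```text
time_s: 6.0
ee_pos: [455.4, -4.9, 120.7]
tcp_rot: [[-0.967, 0.003, 0.254], [-0.254, -0.015, -0.967], [0.001, -1.0, 0.015]]
ft_force: [2.4, -4.9, -1.2]
grip_width: 17.0
```

Call:
move_arm(commands=[-0.002, 0.0035, -0.0005, 0.5, 0.2, 0, 0.85, -0.003, 0.0055, -0.0005, 0.8, 0.2, 0, 0.85, -0.003, 0.0055, -0.0005, 0.8, 0.2, 0, 0.85])

```text
time_s: 6.25
ee_pos: [453.6, -1.9, 120.7]
tcp_rot: [[-0.968, 0.002, 0.252], [-0.252, -0.006, -0.968], [-0.001, -1.0, 0.006]]
ft_force: [1.5, -2.8, 0.3]
grip_width: 17.3
```

Call:
move_arm(commands=[-0.0015, 0.003, -0.0005, 0, 0, 0, 0.85, -0.002, 0.0045, -0.0005, 0, 0, 0, 0.85, -0.002, 0.0045, -0.0005, 0, 0, 0, 0.85])

```text
time_s: 6.5
ee_pos: [451.3, 3.1, 120.6]
tcp_rot: [[-0.968, 0.002, 0.252], [-0.252, -0.005, -0.968], [-0.001, -1.0, 0.005]]
ft_force: [-1.4, -0.4, 2.9]
grip_width: 16.5
```

Call:
move_arm(commands=[-0.001, 0.003, -0.0005, 0, 0, 0, 0.85, -0.0015, 0.0045, -0.0005, 0, 0, 0, 0.85, -0.0015, 0.0045, -0.0005, 0, 0, 0, 0.85])

```text
time_s: 6.75
ee_pos: [449.6, 8.5, 120.6]
tcp_rot: [[-0.968, 0.002, 0.253], [-0.253, -0.004, -0.968], [-0.001, -1.0, 0.004]]
ft_force: [-0.5, 1.0, 5.3]
grip_width: 17.5
```

Call:
move_arm(commands=[0.0004, -0.0018, -0.0003, 0, 0, 0, 0.85, 0.0008, -0.003, -0.0003, 0, 0, 0, 0.85, 0.0008, -0.003, -0.0003, 0, 0, 0, 0.85])

```text
time_s: 7.0
ee_pos: [450.4, 5.6, 120.6]
tcp_rot: [[-0.967, 0.002, 0.253], [-0.253, -0.003, -0.967], [-0.001, -1.0, 0.004]]
ft_force: [-2.0, 0.4, 5.9]
grip_width: 17.1
```

Call:
move_arm(commands=[0.0005, -0.0018, -0.0003, 0, 0, 0, 0.85, 0.0009, -0.003, -0.0003, 0, 0, 0, 0.85, 0.0009, -0.003, -0.0003, 0, 0, 0, 0.85])

```text
time_s: 7.25
ee_pos: [451.4, 2.8, 120.6]
tcp_rot: [[-0.967, 0.002, 0.253], [-0.253, -0.003, -0.967], [-0.002, -1.0, 0.003]]
ft_force: [-2.0, 0.8, 5.3]
grip_width: 17.0
```

Call:
move_arm(commands=[0.0006, -0.0018, -0.0003, 0, 0, 0, 0.85, 0.0012, -0.003, -0.0003, 0, 0, 0, 0.85, 0.0012, -0.003, -0.0003, 0, 0, 0, 0.85])

```text
time_s: 7.5
ee_pos: [452.2, 1.1, 120.6]
tcp_rot: [[-0.967, 0.002, 0.254], [-0.254, 0.001, -0.967], [-0.002, -1.0, -0.0]]
ft_force: [-1.8, 3.0, 6.6]
grip_width: 17.0
```

Call:
move_arm(commands=[0.0015, -0.003, -0.0003, 0, 0, 0, 0.85, 0.0025, -0.005, -0.0003, 0, 0, 0, 0.85, 0.0025, -0.005, -0.0003, 0, 0, 0, 0.85])

```text
time_s: 7.75
ee_pos: [453.5, -1.7, 120.6]
tcp_rot: [[-0.967, -0.001, 0.255], [-0.255, 0.007, -0.967], [-0.001, -1.0, -0.007]]
ft_force: [-3.3, 5.4, 8.2]
grip_width: 17.0
```

Call:
move_arm(commands=[0.0018, -0.003, -0.0003, 0, 0, 0, 0.85, 0.0032, -0.0055, -0.0003, 0, 0, 0, 0.85, 0.0032, -0.0055, -0.0003, 0, 0, 0, 0.85])

```text
time_s: 8.0
ee_pos: [455.3, -4.6, 120.6]
tcp_rot: [[-0.967, -0.003, 0.256], [-0.256, 0.013, -0.967], [0.0, -1.0, -0.013]]
ft_force: [-3.3, 5.9, 7.2]
grip_width: 17.2
```

Call:
move_arm(commands=[0.002, -0.003, -0.0003, 0, 0, 0, 0.85, 0.0035, -0.005, -0.0003, -0.4, 0, 0, 0.85, 0.0035, -0.005, -0.0003, -0.4, 0, 0, 0.85])

```text
time_s: 8.25
ee_pos: [457.1, -7.2, 120.5]
tcp_rot: [[-0.966, -0.007, 0.257], [-0.257, 0.011, -0.966], [0.004, -1.0, -0.012]]
ft_force: [-4.8, 5.7, 7.1]
grip_width: 16.8
```

Call:
move_arm(commands=[0.002, -0.003, -0.0003, 0, 0, 0, 0.85, 0.0035, -0.0045, -0.0003, -0.4, 0, 0, 0.85, 0.0035, -0.0045, -0.0003, -0.4, 0, 0, 0.85])

```text
time_s: 8.5
ee_pos: [459.3, -10.0, 120.5]
tcp_rot: [[-0.966, -0.01, 0.259], [-0.259, 0.008, -0.966], [0.007, -1.0, -0.01]]
ft_force: [-3.8, 3.2, 7.1]
grip_width: 17.1
```

Call:
move_arm(commands=[-0.002, 0.002, -0.0003, 0.3, 0.4, 0, 0.85, -0.0035, 0.0042, -0.0003, 0.5, 0.5, 0, 0.85, -0.0035, 0.0042, -0.0003, 0.5, 0.5, 0, 0.85])

```text
time_s: 8.75
ee_pos: [458.6, -9.2, 120.7]
tcp_rot: [[-0.966, -0.013, 0.257], [-0.257, 0.008, -0.966], [0.01, -1.0, -0.011]]
ft_force: [5.1, -6.8, 0.8]
grip_width: 17.5
```

Call:
move_arm(commands=[-0.003, 0.0035, -0.0003, 0.2, 0.4, 0, 0.85, -0.0035, 0.0042, -0.0003, 0.5, 0.5, 0, 0.85, -0.0035, 0.0042, -0.0003, 0.5, 0.5, 0, 0.85])

```text
time_s: 9.0
ee_pos: [458.4, -8.9, 120.7]
tcp_rot: [[-0.967, -0.015, 0.256], [-0.256, 0.008, -0.967], [0.012, -1.0, -0.012]]
ft_force: [6.6, -8.3, -1.2]
grip_width: 17.1
```

Call:
move_arm(commands=[-0.004, 0.0045, -0.0003, 0.2, 0.8, 0, 0.85, -0.004, 0.0045, -0.0003, 0.5, 0.8, 0, 0.85, -0.004, 0.0045, -0.0003, 0.5, 0.8, 0, 0.85])

```text
time_s: 9.25
ee_pos: [457.4, -8.1, 120.7]
tcp_rot: [[-0.967, -0.023, 0.254], [-0.254, 0.009, -0.967], [0.02, -1.0, -0.015]]
ft_force: [5.7, -7.3, -0.1]
grip_width: 17.4
```

Call:
move_arm(commands=[-0.003, 0.004, -0.0003, -0.2, -0.5, 0, 0.85, -0.003, 0.004, -0.0003, -0.2, -0.8, 0, 0.85, -0.003, 0.004, -0.0003, -0.2, -0.8, 0, 0.85])

```text
time_s: 9.5
ee_pos: [456.6, -6.9, 120.6]
tcp_rot: [[-0.967, -0.004, 0.253], [-0.253, -0.001, -0.968], [0.004, -1.0, -0.001]]
ft_force: [4.5, -5.9, 1.0]
grip_width: 17.2
```

Call:
move_arm(commands=[0, 0, 0, 0, 0, 0, 0.85, 0, 0, 0, 0, 0, 0, 0.85, 0, 0, 0, 0, 0, 0, 0.85, 0, 0, 0, 0, 0, 0, 0.85, 0, 0, 0, 0, 0, 0, 0.85])

```text
time_s: 9.92
ee_pos: [456.7, -7.0, 120.7]
tcp_rot: [[-0.967, -0.004, 0.253], [-0.253, -0.001, -0.968], [0.004, -1.0, -0.0]]
ft_force: [0.5, -1.6, 2.6]
grip_width: 17.0
```

Call:
move_arm(commands=[0, 0, 0, 0, 0, 0, 0.75, 0, 0, 0, 0, 0, 0, 0.65, 0, 0, 0, 0, 0, 0, 0.6, 0, 0, 0, 0, 0, 0, 0.6, 0, 0, 0, 0, 0, 0, 0.6])

```text
time_s: 10.33
ee_pos: [456.3, -6.8, 120.1]
tcp_rot: [[-0.967, -0.005, 0.253], [-0.253, -0.001, -0.967], [0.005, -1.0, -0.001]]
ft_force: [0.5, 0.0, -0.0]
grip_width: 34.0
```

Call:
move_arm(commands=[0, 0, 0.02, 0, 0, 0, 0.6, 0, 0, 0.04, 0, 0, 0, 0.6, 0, 0, 0.06, 0, 0, 0, 0.6, 0, 0, 0.08, 0, 0, 0, 0.6, 0, 0, 0.08, 0, 0, 0, 0.6])

```text
time_s: 10.75
ee_pos: [458.6, -7.1, 204.6]
tcp_rot: [[-0.967, 0.002, 0.253], [-0.253, -0.002, -0.967], [-0.002, -1.0, 0.002]]
ft_force: [0.7, -0.3, 0.3]
grip_width: 34.2
```

Run:
```python
from h import *
import cv2
f=robot.grab_frame("scene")[:,:,::-1].copy()
s=robot.read_state();print(s["ee_pos"],s["ft_force"],s["qpos"])
g=cv2.resize(f[170:270,240:360],None,fx=6,fy=6,interpolation=cv2.INTER_CUBIC)
cv2.imwrite("pics/scene3.png",g)
```

```text
[457.88233211  -7.05944862 202.56235498] [ 0.27597878 -0.63260655  0.63590427] [-1.60944804e-01 -1.31029768e-01 -1.31247032e-01  1.57075461e+00
 -1.56096446e-03  2.72474357e+00]
```

View pics/scene3.png

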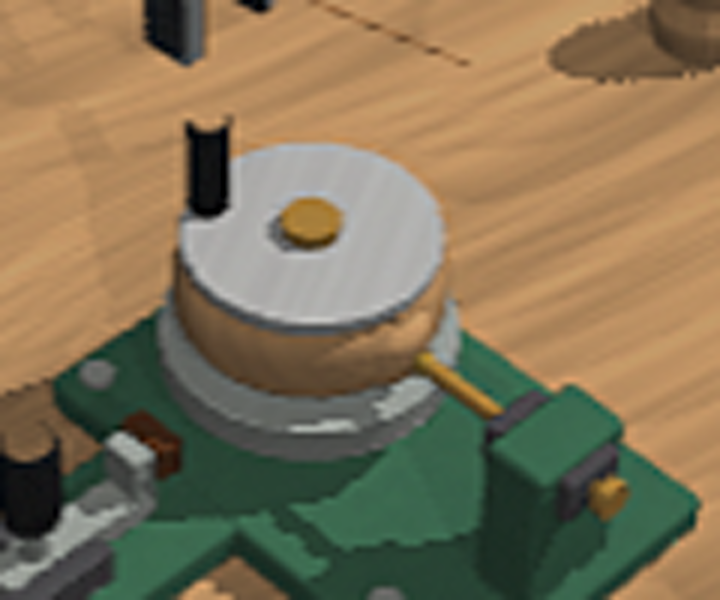

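Call:
move_arm(commands=[0.061, -0.171, 0, 0, 0, -6, 0.9, 0.061, -0.171, 0, 0, 0, -6, 1, 0.061, -0.171, 0, 0, 0, -6, 1, 0.061, -0.171, 0, 0, 0, -6, 1, 0.061, -0.171, 0, 0, 0, -6, 1])

```text
time_s: 11.22
ee_pos: [519.3, -182.6, 200.1]
tcp_rot: [[-0.989, -0.002, 0.147], [-0.147, -0.003, -0.989], [0.003, -1.0, 0.002]]
ft_force: [0.1, 0.0, 1.0]
grip_width: -0.0
```

Call:
move_arm(commands=[0, 0, 0, 0, 0, 0, 1, 0, 0, 0, 0, 0, 0, 1])

```text
time_s: 11.38
ee_pos: [518.4, -183.3, 197.6]
tcp_rot: [[-0.989, -0.006, 0.145], [-0.145, -0.001, -0.989], [0.006, -1.0, -0.0]]
ft_force: [0.9, -0.1, -0.1]
grip_width: 0.2
```

Run:
```python
from h import *
import cv2
s=robot.read_state();print(s["ee_pos"],s["tcp_rot"],s["grip_width"],s["qpos"])
f=robot.grab_frame("scene")[:,:,::-1].copy()
cv2.imwrite("pics/scene4.png",cv2.resize(f[150:300,200:350],None,fx=4,fy=4,interpolation=cv2.INTER_CUBIC))
f=robot.grab_frame("top")[:,:,::-1].copy()
cv2.imwrite("pics/top4.png",cv2.convertScaleAbs(cv2.resize(f[140:270,205:360],None,fx=5,fy=5,interpolation=cv2.INTER_CUBIC),alpha=1.5))
```

```text
[ 518.39377635 -183.26003301  197.56191443] [[-9.89458682e-01 -6.00696093e-03  1.44690822e-01]
 [-1.44688473e-01 -8.26088497e-04 -9.89476914e-01]
 [ 6.06327659e-03 -9.99981617e-01 -5.17575673e-05]] 0.15420368749309873 [-0.45981085  0.11330345  0.10148739  1.56399677 -0.00340606  2.53658969]
```

View pics/scene4.png

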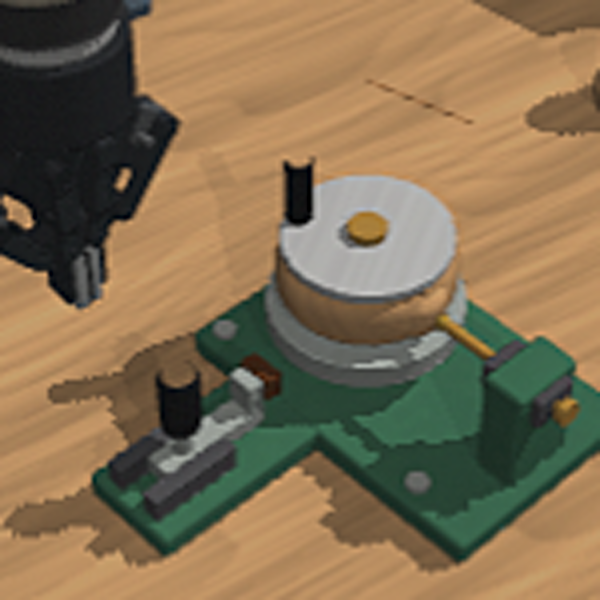

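View pics/top4.png

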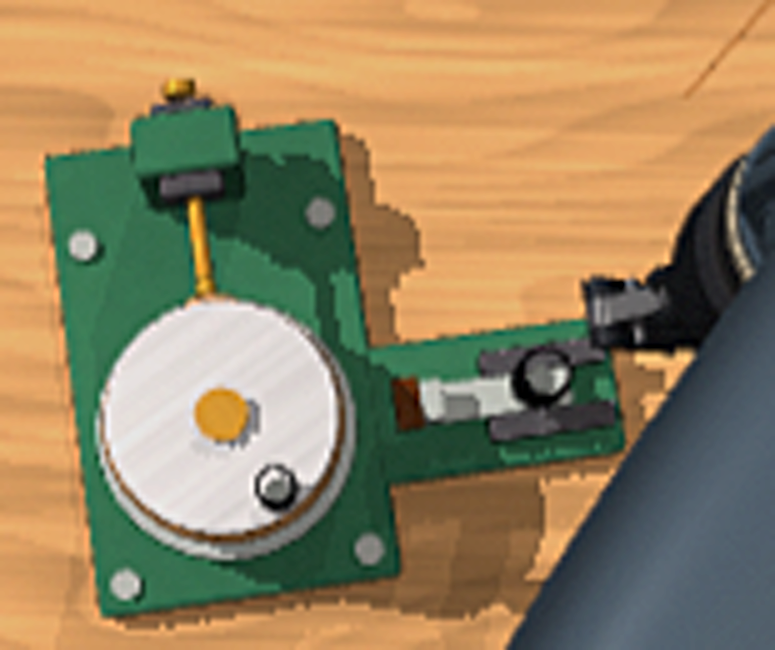

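Run:
```python
import cv2
g=cv2.imread("pics/top4.png");cv2.imwrite("pics/top4z.png",cv2.resize(g[190:350,110:310],None,fx=3.5,fy=3.5,interpolation=cv2.INTER_CUBIC))
```

```text
(no output)
```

View pics/top4z.png

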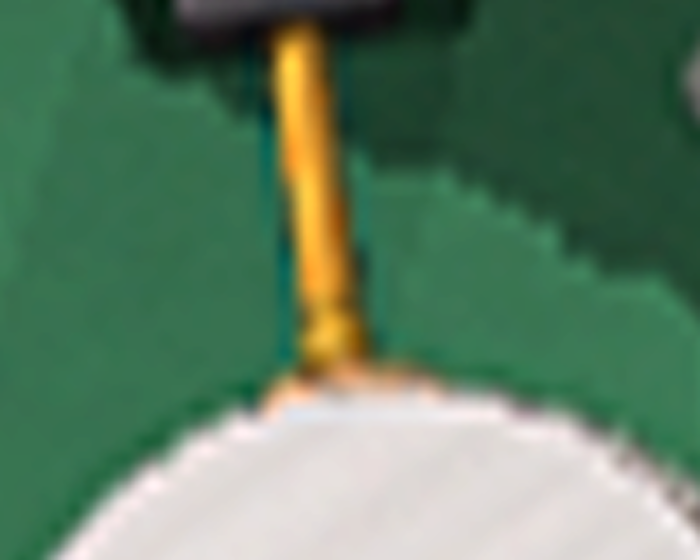

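Call:
move_arm(commands=[0.001, 0.001, -0.04, 0, 0, 0, 1, 0.001, 0.001, -0.08, 0, 0, 0, 1, 0.001, 0.001, -0.115, 0, 0, 0, 1, 0.001, 0.001, -0.128, 0, 0, 0, 1, 0.001, 0.001, -0.128, 0, 0, 0, 1])

```text
time_s: 11.9
ee_pos: [515.1, -176.5, 65.3]
tcp_rot: [[-0.989, -0.014, 0.15], [-0.15, 0.004, -0.989], [0.013, -1.0, -0.006]]
ft_force: [-0.0, 0.7, -1.0]
grip_width: -0.1
```

Call:
move_arm(commands=[-0.0003, 0.002, 0, 0, 0, 0, 1, -0.0006, 0.005, 0, 0, 0, 0, 1, -0.0015, 0.01, 0, 0, 0, 0, 1, -0.002, 0.013, 0, 0, 0, 0, 1, -0.002, 0.013, 0, 0, 0, 0, 1])

```text
time_s: 12.32
ee_pos: [514.2, -163.1, 67.2]
tcp_rot: [[-0.989, -0.011, 0.151], [-0.151, 0.003, -0.989], [0.011, -1.0, -0.005]]
ft_force: [-0.3, -0.9, 0.1]
grip_width: 0.1
```

Call:
move_arm(commands=[0.001, 0.002, 0, 0, 0, 0, 1, 0.002, 0.004, 0, 0, 0, 0, 1, 0.002, 0.006, 0, 0, 0, 0, 1, 0.0018, 0.008, 0, 0, 0, 0, 1, 0.0016, 0.01, 0, 0, 0, 0, 1])

```text
time_s: 12.73
ee_pos: [516.3, -154.8, 67.6]
tcp_rot: [[-0.989, -0.011, 0.15], [-0.15, -0.001, -0.989], [0.011, -1.0, -0.001]]
ft_force: [0.1, -4.7, 0.6]
grip_width: 0.2
```

Call:
move_arm(commands=[-0.0004, 0.0035, 0, 0, 0, 0, 1, -0.0007, 0.0055, 0, 0, 0, 0, 1, -0.001, 0.0075, 0, 0, 0, 0, 1, -0.0014, 0.0095, 0, 0, 0, 0, 1, -0.0018, 0.0115, 0, 0, 0, 0, 1])

```text
time_s: 13.15
ee_pos: [514.7, -145.2, 67.7]
tcp_rot: [[-0.989, -0.01, 0.149], [-0.149, -0.005, -0.989], [0.011, -1.0, 0.004]]
ft_force: [1.5, -6.3, -0.9]
grip_width: 0.3
```

Call:
move_arm(commands=[-0.0005, 0.0035, 0, 0, 0, 0, 1, -0.0008, 0.005, 0, 0, 0, 0, 1, -0.001, 0.0065, 0, 0, 0, 0, 1, -0.0013, 0.008, 0, 0, 0, 0, 1, -0.0015, 0.0095, 0, 0, 0, 0, 1])

```text
time_s: 13.57
ee_pos: [513.3, -137.6, 67.8]
tcp_rot: [[-0.989, -0.01, 0.147], [-0.147, -0.009, -0.989], [0.011, -1.0, 0.008]]
ft_force: [1.2, -4.9, -2.1]
grip_width: -0.4
```

Call:
move_arm(commands=[-0.0004, 0.0025, 0, 0, 0, 0, 1, -0.0006, 0.0035, 0, 0, 0, 0, 1, -0.0007, 0.0045, 0, 0, 0, 0, 1, -0.0007, 0.0055, 0, 0, 0, 0, 1])

```text
time_s: 13.9
ee_pos: [513.0, -136.0, 68.0]
tcp_rot: [[-0.989, -0.01, 0.145], [-0.145, -0.018, -0.989], [0.012, -1.0, 0.016]]
ft_force: [0.4, -11.2, -2.2]
grip_width: 0.1
```

Call:
move_arm(commands=[-0.0004, 0.0035, 0, 0, 0, 0, 1, -0.0006, 0.0055, 0, 0, 0, 0, 1, -0.0006, 0.0065, 0, 0, 0, 0, 1, -0.0006, 0.0065, 0, 0, 0, 0, 1])

```text
time_s: 14.23
ee_pos: [513.0, -136.0, 68.3]
tcp_rot: [[-0.99, -0.009, 0.142], [-0.141, -0.032, -0.989], [0.014, -0.999, 0.03]]
ft_force: [0.7, -15.6, -4.1]
grip_width: 0.1
```

Call:
move_arm(commands=[-0.0006, 0.007, 0, 0.5, 0, 0, 1, -0.0006, 0.008, 0, 0.5, 0, 0, 1, -0.0006, 0.008, 0, 0.5, 0, 0, 1, -0.0006, 0.008, 0, 0.5, 0, 0, 1])

```text
time_s: 14.57
ee_pos: [512.9, -136.0, 68.5]
tcp_rot: [[-0.991, -0.009, 0.137], [-0.136, -0.04, -0.99], [0.014, -0.999, 0.038]]
ft_force: [1.7, -18.8, -5.2]
grip_width: -0.4
```

Firm stop. Back off and lift away.

Call:
move_arm(commands=[0, -0.002, 0, 0, 0, 0, 1, 0.002, -0.015, 0, 0, 0, 0, 1, 0.004, -0.03, 0, 0, 0, 0, 1, 0.006, -0.045, 0, 0, 0, 0, 1, 0.006, -0.045, 0.01, 0, 0, 0, 1])

```text
time_s: 14.98
ee_pos: [517.9, -183.3, 76.5]
tcp_rot: [[-0.991, -0.012, 0.134], [-0.134, -0.039, -0.99], [0.017, -0.999, 0.037]]
ft_force: [0.2, -0.2, -1.1]
grip_width: -0.3
```

Call:
move_arm(commands=[0, -0.01, 0.04, 0, 0, 0, 1, 0, -0.02, 0.08, 0, 0, 0, 1, 0, -0.03, 0.12, 0, 0, 0, 1, 0, -0.04, 0.13, 0, 0, 0, 1, 0, -0.04, 0.13, 0, 0, 0, 1])

```text
time_s: 15.4
ee_pos: [520.5, -226.5, 213.0]
tcp_rot: [[-0.991, -0.003, 0.132], [-0.132, -0.045, -0.99], [0.008, -0.999, 0.044]]
ft_force: [0.3, -0.2, 0.4]
grip_width: 0.3
```

Run:
```python
from h import *
import cv2
s=robot.read_state();print(s["ee_pos"],s["ft_force"])
f=robot.grab_frame("scene")[:,:,::-1].copy()
cv2.imwrite("pics/scene5.png",cv2.resize(f[150:300,200:350],None,fx=4,fy=4,interpolation=cv2.INTER_CUBIC))
f=robot.grab_frame("top")[:,:,::-1].copy()
cv2.imwrite("pics/top5.png",cv2.convertScaleAbs(cv2.resize(f[140:270,205:360],None,fx=5,fy=5,interpolation=cv2.INTER_CUBIC),alpha=1.5))
```

```text
[ 520.4647773  -226.47174598  213.02695438] [ 0.26814818 -0.23941505  0.38678918]
```

View pics/scene5.png

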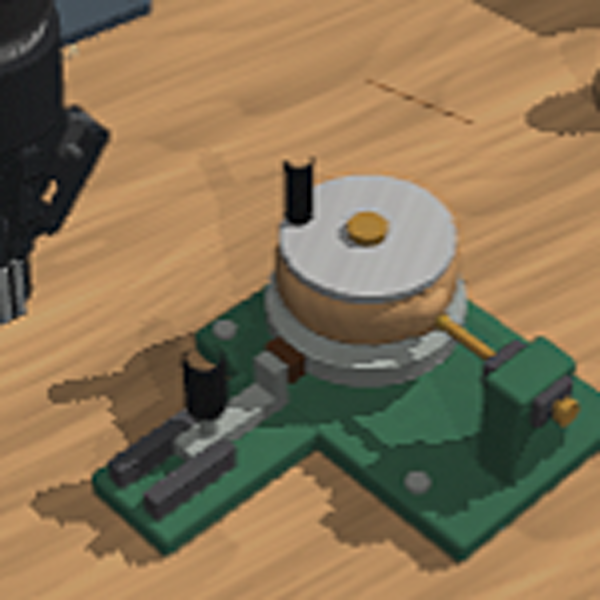

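View pics/top5.png

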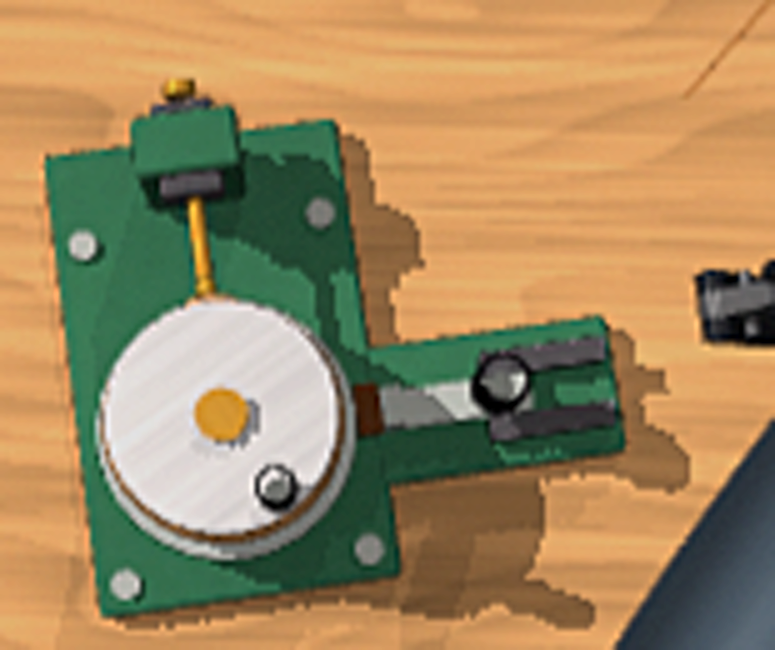

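The pictures show the brake shoe against the drum. The crank knob is unmoved at (275,487) in the top crop, and the hump is at the pointer tip.

```bash
python3 -c "
from cell import robot
print(robot.job_done())"
```

```text
the job is handed in; nothing more can be done
None
```

The wheel is stopped with the high spot on the pointer, the brake is pushed home, and the job is handed in at about 15.5 s of the 72 s allowed. No verdict is reported.

- **Finding the high spot:** I gripped the crank knob and led the wheel slowly over the high spot in both directions. Comparing the drag on each pass put its top at a crank angle of about -139 to -141° in world axes. My first camera estimate was -142°.
- **Stopping there:** I stopped at about -141° and held for 0.4 s. I then let go, and the crank knob had not moved in the pictures taken after release and after braking.
- **Braking:** I pushed the brake knob in with the closed fingers. It came to a firm stop after roughly 20 mm, then held still while the push rose to about 19 N.
- **Last check:** After I backed off, the pictures showed the brake shoe against the drum and the robot clear of everything near the stand. The last close-up, taken just before braking, showed the hump centred on the pointer to within about 2–3°.
- **Not measured:** The pointer force could not be read directly. The drag readings scattered by about 1–2 N, which leaves the top uncertain by about 2°, inside the 8° allowed. I did not re-check the bystanders, but the arm came near none of them.

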